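Set the stock-stand leg to its length pointer and close the cam lever

ROBOT

A 7-joint arm with a two-finger parallel gripper is mounted at the origin on the work surface. World frame = base frame: x ahead of the robot, y to its left, z up, the work surface at z = 0. Lengths are in m, angles in rad, forces in N, time in s.
With the tool pointing down it reaches from about 0.35 to 0.9 m from the base axis. Payload 8.1 kg.
Tool frame: the origin (TCP) lies at the very end of the fingers, on their centre line; the grasp point (between the pads) lies arm.grip_point_offset behind it (arm.grip_point_offset is the distance from the TCP to the grasp point, in m); z points along the fingers, y is the line along which they close (so a half turn about z gives the same grasp; the last joint's range is limited). The gripper opens to 92 mm and grips with 3 to 60 N. Pads are 19 mm wide; open, the fingers measure 130 mm over their backs; the gripper's body (75 mm by 190 mm) begins 47 mm behind the grasp point.
Start: joints at [-1.341, 0.434, 0.025, 1.573, -0.012, 1.134, -0.075], TCP at [0.204, 0.591, 0.227] pointing down, gripper open.
Joint ranges: [-2.62, 2.62], [-0.44, 2.09], [-1.27, 1.32], [0.08, 2.57], [-1.32, 4.46], [0.12, 2], [-2.74, 2.74]. Speed limits (rad/s): [2.22, 2.22, 3.01, 3.01, 3.14, 3.14, 3.14].

INTERFACE

Orientations are given as a rotation vector (axis times angle).
In Python, from cell import arm gives the robot as it stands. The module is installed in compiled form; this text tells all that it offers.
- The arm moves only by the shell command python3 -m creep 'ROWS' [OPENING] [FORCE]. ROWS is JSON, a list of rows, each a list of 6 numbers: the shift along the tool's x, y, z scaled (see below), then the turn, a rotation vector about the tool's x, y, z scaled (see below). A call has 1 to 20 rows; each row shifts and turns the commanded pose from where the row before left it, along the tool's axes as they then stand; what a row does not reach is not made up. The controller multiplies each number of a shift by 0.4 m and each number of a turn by 120 degrees. A row lasts 1/12 s, in which the tool goes at most 41.7 mm and 7.16 degrees, less where a joint would pass 70% of its speed; a pose out of reach is approached as far as the arm can. A call with a number of a shift or a turn outside -1 to 1 is refused whole. A call with a gripper value outside its range is refused whole. OPENING is the closure, from -1 (fully open) to 1 (shut), set as the call begins (- or left out, the last holds). The fingers move at their own pace and stop on an object; FORCE is the grip in N (left out, the last holds). Time passes only in rows, so rows that do not move let the fingers close. It gives the time, the measured TCP pose, the force, the opening and the grip force at its end, in the units of the state.
- arm.observe(): the state, without advancing time (a new reading comes with each control period).
- arm.get_image(name): name is "side" or "top" or "wrist"; returns a dict with "frame" (480x640x3 uint8, red, green, blue), "intrinsics" (3x3 intrinsics, pixels), "rvec" (rotation vector, rad) and "tvec" (3), from world to camera coordinates, as OpenCV has them; the wrist camera has in their place "mount" (4x4, takes a point from camera to tool coordinates, whose origin is the TCP and whose axes are the flange's). Camera axes: x right, y down, z forward; pixel columns grow to the right and rows downward; lengths in m; the calibration is good to about 2 mm. The wrist camera is an equidistant fisheye: a pixel r from the principal point sees the ray r / f radians off the axis. A picture is of the moment at which its call begins: read the wrist's pose just before it. There is no depth.
- arm.sign_off(): hands the job in; it is judged then, once.
The state is a dict: "clock": time; "joints": joint angles; "dq": joint speeds; "joint_efforts": joint torques, N m; "position": TCP position; "ee_rot": TCP orientation; "force": force on the tool from outside, world axes, zero at the start; "ft_torque": the same for the moment, N m; "width": opening from 0.0 (shut) to 1.0 (fully open); "gripper_force": force on a finger pad.
Only numpy, scipy, OpenCV 4.12 (cv2) and the standard library are available. Lean on these libraries where they do the work, as an engineer would, in place of code of your own. Each camera call takes 0.05 s, during which the arm holds its last target. There are 200 camera calls.

TASK

Press the mushroom-headed pin of the bench cradle down until it is fully home. Then draw the sprung sliding leg out by its crossbar until the crossbar lines up with the upright pointer on the rule and, keeping it there, swing the cam lever fully closed alongside the leg with the same hand (slide along the crossbar). Finish still holding the crossbar at the pointer, do not let go, and leave the other tools where they lie.

Things in the scene. Friction and masses are not known exactly. Their poses are not given: they have to be found in the camera images.
- stand: Fixed bench cradle with a level steel tube (40 mm dia., axis 50 mm above the bench). Origin on the bench below the tube's mouth, z up. Base (90 mm wide) and tube run 180 mm along own +x; a 52 mm collar spans x = -15 to 30 mm. The leg slides out along own -x. A flat rule, 4 mm thick, lies at own y = -71 to -95 mm.
- leg: Sliding steel rod, 22 mm dia., ending in a level crossbar 14 mm dia. along own y. Origin on the bar's axis at the rod, 50 mm above the bench; axes as the stand's. Bar from y = -60 to +195 mm (long arm on the lever's side, free below). Slides only along the stand's x, drawn out to -x: bar 60 to 145 mm from the tube's mouth, starts 60 to 68. A spring (2 N, 6 N fully out) always pulls it back in.
- grip (a point): Point on the axis of the crossbar's long arm, 170 mm from the rod (leg's y = +170 mm). Fingers straddling the bar here are about 25 mm outboard of the open lever. Fingers a few mm wider apart than the bar slide freely along it; then the spring keeps the bar against the finger on the tube's side.
- gauge: Fixed pointer on the rule: upright steel blade 4 mm thick along own x, 14 mm wide, top 74 mm above the bench, foot 22 x 24 x 10 mm, 83 mm from the tube's axis on the stand's -y side, 80 to 105 mm in front of the tube's mouth. Origin under the blade's middle, 4 mm above the bench; axes as the stand's. The leg is at its mark when leg has x = 0 in this frame.
- lever (a joint): Angle (rad) of the flat steel cam lever: 0 closed (blade parallel to the leg, at its stop), growing as it swings to the stand's +y; starts 0.42 to 0.58, at most 0.65. Vertical pivot at x = 0, y = +40 mm of the stand; blade 165 mm long, 10 mm thick, 65 to 87 mm above the bench, just over the crossbar. Closed, its outer face is 45 mm from the leg's axis. About 1 N moves it; it stays where left.
- lever_tip (a point): Tip of the lever blade, 160 mm from its pivot, 76 mm above the bench. Upright fingers that straddle the crossbar and slide along it push the blade shut with their sides.
- pin (a joint): Travel in m of the cradle's locking pin: 0 is 12 mm proud, 0.012 is fully home (its stop). It slides straight down with about 5 N of friction and stays where it is left.
- pin_top (a point): Middle of the flat top of the pin's mushroom head (head 28 mm diameter, its flat top 18 mm, 9 mm thick), at x = +60 mm, y = 0 of the stand; 97 mm above the bench at joint value 0, 85 mm when home.
- offcut: Loose square steel bar 90 x 16 x 16 mm, lying; origin centre of underside. Not to be disturbed.
- punch: Loose steel punch 140 mm long, 14 mm thick, lying. Not to be disturbed.
- hammer: Loose hammer, 220 mm long, lying. Not to be disturbed.
- tongs: Loose smith's tongs, 290 mm long, lying. Not to be disturbed.
- mug: Loose steel mug, 76 mm diameter, 85 mm tall. Not to be disturbed.
Not all that is in view belongs to the job. Of the things that look like the gauge, the smallest one is meant.

How it is judged:
By the outcome, as a careful person would: the job done as asked, in the order asked, and still so for the second after the job is handed in, while the arm keeps its last pose, push and grip.
It also fails if it takes over 48 s, if anything falls off the work surface, if the arm or the gripper's body presses on something with over 40 N, if the wrist force passes 120 N, or if a joint passes its speed limit or range.

## Working session

There is one attempt and no reset: what is moved stays moved. The work goes in short steps, Python scripts to look and compute and a shell command to move; the robot and the scene stay as the last step left them, time stands still between calls to the robot, and variables do not carry over. Pictures are saved under pics/ and viewed, at most 10 in all, crops included, and the job is handed in when it is done.

```bash
mkdir -p pics
cat > h.py <<'E'
import numpy as np, cv2
from cell import arm
from scipy.spatial.transform import Rotation as R
def cam(n):
    d=arm.get_image(n); return d
def ray(d,u,v):
    K=np.array(d['intrinsics']);Rm=R.from_rotvec(np.ravel(d['rvec'])).as_matrix();t=np.ravel(d['tvec'])
    return -Rm.T@t, Rm.T@np.linalg.inv(K)@np.array([u,v,1.])
def onz(d,u,v,z):
    o,r=ray(d,u,v); return o+r*(z-o[2])/r[2]
def proj(d,P):
    return cv2.projectPoints(np.array(P,float).reshape(-1,3),np.ravel(d['rvec']).astype(float),np.ravel(d['tvec']).astype(float),np.array(d['intrinsics'],float),None)[0].reshape(-1,2)
E
python3 - <<'E'
from h import *
import pickle
s=arm.observe();print(s, arm.grip_point_offset)
for n in('top','side'):
    d=cam(n);pickle.dump(d,open(n+'.pkl','wb'));cv2.imwrite(f'pics/{n}0.png',d['frame'][:,:,::-1]);o,_=ray(d,0,0);print(n,o,d['intrinsics'])
E
```

```text
{'clock': 0.0, 'joints': array([-1.34061353,  0.43525836,  0.02496706,  1.57412312, -0.01157883,
        1.13401402, -0.07510461]), 'dq': array([ 9.16066534e-04,  1.44188355e-03,  3.00067000e-04, -5.84172137e-04,
       -5.47226861e-04, -1.09783233e-03,  6.91547097e-05]), 'joint_efforts': array([ 2.67100477e-04, -6.67850447e+01,  9.84825119e-01, -3.14479208e+01,
       -6.06874935e-02,  4.27161204e-02,  1.50317796e-04]), 'position': array([0.20405651, 0.59018495, 0.22591289]), 'ee_rot': array([-5.20400583e-01, -3.09807980e+00,  2.59908106e-03]), 'force': array([ 0.337129  , -0.20340064, -0.01811706]), 'ft_torque': array([-0.04273515, -0.06504778,  0.00079912]), 'gripper_force': 0.0, 'width': 0.9985284936743002} 0.0188
top [0.46008113 0.0168825  1.01157966] [[446.85940427   0.         317.63970941]
 [  0.         446.85940427 235.22001444]
 [  0.           0.           1.        ]]
side [ 0.2207186  -0.43008371  0.73931707] [[476.92537024   0.         317.00070749]
 [  0.         476.92537024 243.00925148]
 [  0.           0.           1.        ]]
```

View pics/top0.png

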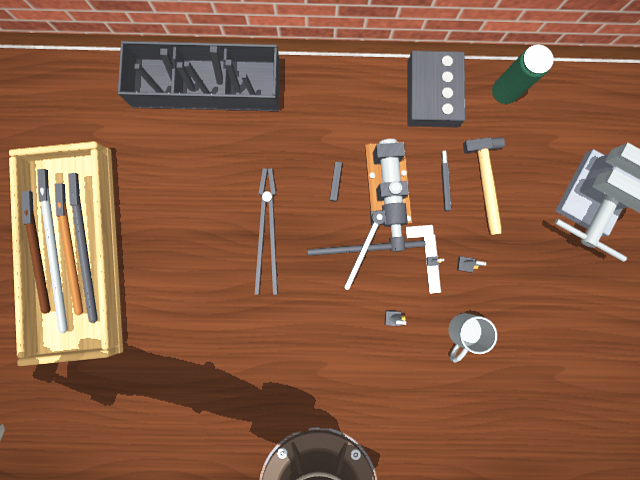

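View pics/side0.png

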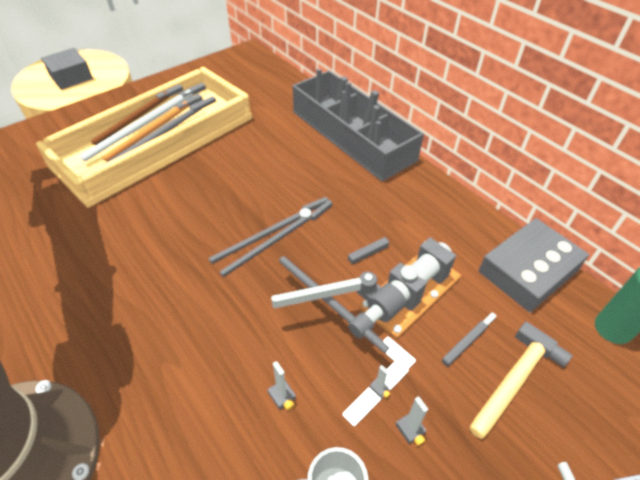

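The top view shows the cradle at (392,185) with its tube pointing down the image. The crossbar runs from (308,252) to about (440,245), the lever from (378,217) to (348,288), and the pin head is at (396,188). There are three gauge-like blades: A on the rule at (434,261), B at (470,264) and C at (395,318). A fits because it stands on the rule beside the leg and looks smallest. I'll confirm this in an enlarged crop.

Run:
```python
from h import *
import pickle
t=pickle.load(open('top.pkl','rb'));s=pickle.load(open('side.pkl','rb'))
a=cv2.resize(t['frame'][130:330,300:500],(600,600),interpolation=cv2.INTER_CUBIC)
cv2.imwrite('pics/tc.png',a[:,:,::-1])
b=cv2.resize(s['frame'][230:450,250:470],None,fx=2.7,fy=2.7,interpolation=cv2.INTER_CUBIC)
cv2.imwrite('pics/sc.png',b[:,:,::-1])
for u,v,z in[(390,140,.07),(397,243,.07),(308,252,.05),(348,288,.087),(378,216,.09),(396,188,.097)]: print(u,v,onz(t,u,v,z).round(4))
```

```text
390 140 [ 0.7532 -0.1401  0.07  ]
397 243 [ 0.5307 -0.1562  0.07  ]
308 252 [0.5088 0.0318 0.05  ]
348 288 [ 0.4345 -0.0526  0.087 ]
378 216 [ 0.5847 -0.1127  0.09  ]
396 188 [ 0.6431 -0.1487  0.097 ]
```

View pics/tc.png

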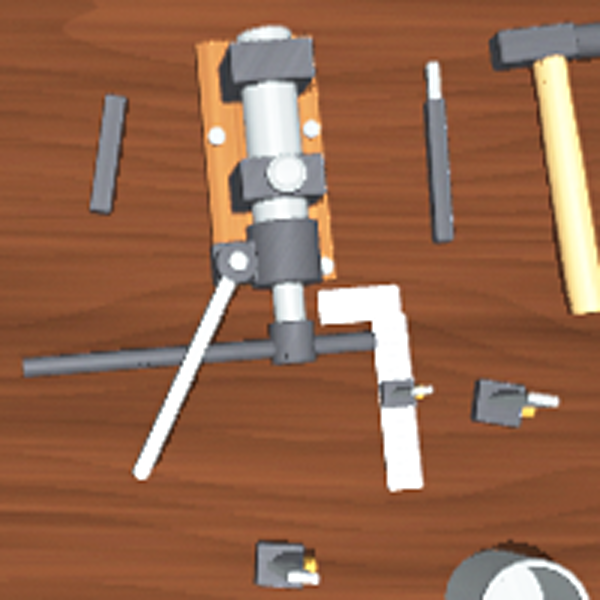

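View pics/sc.png

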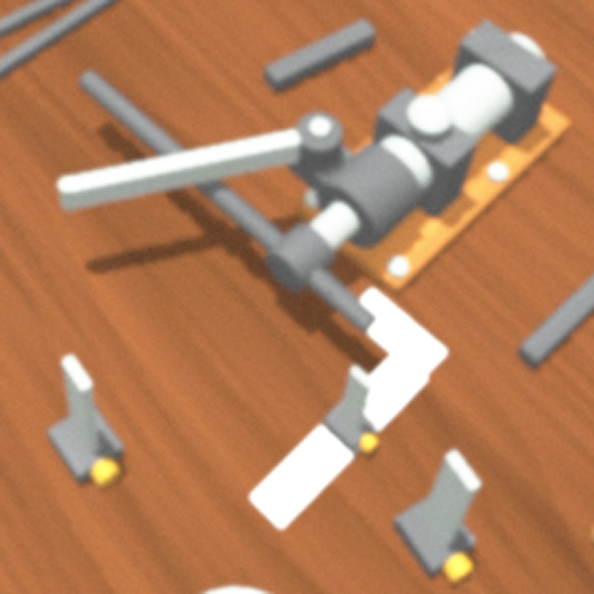

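The enlarged crops confirm A, the blade on the white rule: its foot is clearly smaller than those of B and C. Next I'll measure the stand axis, bar and blade.

```bash
cat > m.py <<'E'
from h import *
def barline(d):
    f=d['frame'].astype(int);sat=f.max(2)-f.min(2);return (sat<25)
def fitbar(t,vmin=235,vmax=262,cols=None):
    f=t['frame'].astype(int);g=(f.max(2)-f.min(2)<30)&(f.mean(2)<130)
    P=[]
    for u in cols:
        v=np.where(g[vmin:vmax,u])[0]
        if 3<=len(v)<=9: P.append((u,vmin+v.mean()))
    P=np.array(P);
    k=np.polyfit(P[:,0],P[:,1],1)
    for _ in range(3):
        r=P[:,1]-np.polyval(k,P[:,0]);P=P[abs(r)<max(.5,2*r.std())];k=np.polyfit(P[:,0],P[:,1],1)
    return k,len(P),np.std(P[:,1]-np.polyval(k,P[:,0])),P[:,0].min()
E
python3 - <<'E'
from m import *
import pickle
t=pickle.load(open('top.pkl','rb'));s=pickle.load(open('side.pkl','rb'))
k,n,sd,u0=fitbar(t,cols=list(range(305,358))+list(range(372,388)))
print(k,n,sd,u0)
a=onz(t,u0,np.polyval(k,u0),.05);b=onz(t,388,np.polyval(k,388),.05)
ey=(a-b)/np.linalg.norm(a-b);ex=np.array([ey[1],-ey[0],0]);print('ey',ey,'yaw',np.degrees(np.arctan2(ex[1],ex[0])))
# pin white blob
f=t['frame'].astype(int);w=((f.min(2)>225)).astype(np.uint8)
print('pinwin',cv2.connectedComponentsWithStats(w[178:198,386:406])[2:])
pin=onz(t,395.7,187.7,.097);O=pin-.06*ex;O[2]=0;print('pin',pin,'O',O)
st=lambda p:np.array([(p-O)@ex,(p-O)@ey])
print('bar end',st(a),'bar mid',st(b))
print('mouth/collar end',st(onz(t,396.5,224,.076)),'pivot',st(onz(t,379.3,217,.09)),'tip',st(onz(t,347,288,.087)))
# tube axis dir
for v in(170,): pass
# blade: top in both views
for (u1,v1,u2,v2,nm) in[(441,260.3,250+357/2.7,230+372/2.7,'bladetop')]:
    o1,r1=ray(t,u1,v1);o2,r2=ray(s,u2,v2)
    A=np.c_[r1,-r2];x=np.linalg.lstsq(A,o2-o1,rcond=None)[0];p,q=o1+r1*x[0],o2+r2*x[1]
    print(nm,p,q,st(p),st(q))
# proj check of predicted points in both views (stand frame)
def W(x,y,z): return O+ex*x+ey*y+[0,0,z]
for nm,P in dict(pin=W(.06,0,.097),piv=W(0,.04,.09),barend=W(-.064,.195,.05),barend2=W(-.064,-.06,.05),ruleA=W(-.09,-.083,.004),offtop=W(-.09,-.083,.074)).items(): print(nm,proj(t,P)[0].round(1),proj(s,P)[0].round(1),((proj(t,P)[0]-[300,130])*3).round(),((proj(s,P)[0]-[250,230])*2.7).round())
T=R.from_rotvec(arm.observe()['ee_rot']).as_matrix();print(T.round(3))
E
```

```text
[-8.67198872e-02  2.78984455e+02] 58 0.3415061310430926 308.0
ey [-0.10676728  0.99428404  0.        ] yaw 6.128996438137982
pinwin (array([[  0,   0,  20,  20, 238],
       [  0,   0,  16,  15, 146],
       [  2,  18,  12,   2,  16]], dtype=int32), array([[10.53781513, 10.45378151],
       [ 8.02739726,  6.93150685],
       [ 7.5       , 18.75      ]]))
pin [ 0.64371571 -0.14806836  0.097     ] O [ 0.58405867 -0.1544744   0.        ]
bar end [-0.0555414   0.19331079] bar mid [-0.0555414  0.0200319]
mouth/collar end [-0.01356026  0.00203221] pivot [0.00272828 0.0389397 ] tip [-0.1376263   0.11928174]
bladetop [ 0.49563842 -0.24672437  0.07908239] [ 0.49572923 -0.2467857   0.07910319] [-0.09776413 -0.08228229] [-0.09768038 -0.08235296]
pin [395.7 187.7] [407.1 269.5] [287. 173.] [424. 107.]
piv [378.9 218.3] [365.3 278.2] [237. 265.] [311. 130.]
barend [307.6 256.3] [276.8 261.4] [ 23. 379.] [72. 85.]
barend2 [425.2 246. ] [383.2 352.7] [376. 348.] [360. 331.]
ruleA [431.6 257.9] [380.4 385.6] [395. 384.] [352. 420.]
offtop [440.2 256.7] [385.5 366.2] [421. 380.] [366. 368.]
[[-0.945  0.327 -0.   ]
 [ 0.327  0.945 -0.001]
 [-0.    -0.001 -1.   ]]
```

```bash
python3 -m creep '[[0,0,0,0,0,0.054],[0,0,0,0,0,0.054],[0,0,0,0,0,0.054],[0,0,0,0,0,0.054],[0,0,0,0,0,0.054],[0,0,0,0,0,0.054],[0,0,0,0,0,0.054],[0,0,0,0,0,0.054],[0,0,0,0,0,0.054],[0,0,0,0,0,0.054]]' 1 10
python3 -m creep '[[-0.05,0.023,0,0,0,0],[-0.05,0.023,0,0,0,0],[-0.05,0.023,0,0,0,0],[-0.05,0.023,0,0,0,0],[-0.05,0.023,0,0,0,0],[-0.05,0.023,0,0,0,0],[-0.05,0.023,0,0,0,0],[-0.05,0.023,0,0,0,0],[-0.05,0.023,0,0,0,0],[-0.05,0.023,0,0,0,0],[-0.05,0.023,0,0,0,0],[-0.05,0.023,0,0,0,0],[-0.05,0.023,0,0,0,0],[-0.05,0.023,0,0,0,0],[-0.05,0.023,0,0,0,0],[-0.05,0.023,0,0,0,0],[-0.05,0.023,0,0,0,0],[-0.05,0.023,0,0,0,0],[-0.05,0.023,0,0,0,0],[0,0,0,0,0,0]]'
python3 - <<'E'
from m import *
s=arm.observe();print(s['position'],R.from_rotvec(s['ee_rot']).as_matrix().round(3),s['joints'].round(2),s['width'])
E
```

```text
clock: 0.93
position: [0.2041, 0.5904, 0.2263]
ee_rot: [2.106, 2.331, -0.001]
force: [-0.2, 0.2, 0.3]
width: 0.323
gripper_force: 0.0
clock: 2.6
position: [0.4205, 0.2273, 0.2268]
ee_rot: [2.105, 2.33, -0.001]
force: [0.8, -0.5, -0.1]
width: 0.003
gripper_force: 0.0
[0.42052353 0.22725745 0.22675795] [[-0.101  0.995  0.001]
 [ 0.995  0.101 -0.001]
 [-0.002  0.001 -1.   ]] [-0.99  0.2   0.46  1.95 -0.1   1.02 -0.39] 0.0030664313797017302
```

```bash
python3 -m creep '[[-0.055,0.0256,0,0,0,0],[-0.055,0.0256,0,0,0,0],[-0.055,0.0256,0,0,0,0],[-0.055,0.0256,0,0,0,0],[-0.055,0.0256,0,0,0,0],[-0.055,0.0256,0,0,0,0],[-0.055,0.0256,0,0,0,0],[-0.055,0.0256,0,0,0,0],[-0.055,0.0256,0,0,0,0],[-0.055,0.0256,0,0,0,0],[-0.055,0.0256,0,0,0,0],[-0.055,0.0256,0,0,0,0],[-0.055,0.0256,0,0,0,0],[-0.055,0.0256,0,0,0,0],[-0.055,0.0256,0,0,0,0],[-0.055,0.0256,0,0,0,0],[-0.055,0.0256,0,0,0,0],[-0.055,0.0256,0,0,0,0],[0,0,0,0,0,0],[0,0,0,0,0,0]]'
python3 - <<'E'
from m import *
import pickle
s=arm.observe();d=arm.get_image('wrist');d['s']=s;pickle.dump(d,open('w1.pkl','wb'));cv2.imwrite('pics/w1.png',d['frame'][:,:,::-1]);print(s['position'],s['joints'].round(2),d['mount'],d['intrinsics'])
E
```

```text
clock: 4.27
position: [0.644, -0.1436, 0.226]
ee_rot: [-2.102, -2.334, 0.002]
force: [0.1, -0.9, -0.2]
width: 0.004
gripper_force: 0.0
[ 0.64397523 -0.1435525   0.22596825] [-0.22  0.53  0.57  1.51 -0.3   1.19  0.51] [[ 3.29897289e-04 -9.62704628e-01 -2.70554415e-01  7.38229455e-02]
 [ 9.99999152e-01 -2.32222343e-05  1.30196790e-03 -3.77177253e-04]
 [-1.25969340e-03 -2.70554615e-01  9.62703804e-01 -1.57814068e-01]
 [ 0.00000000e+00  0.00000000e+00  0.00000000e+00  1.00000000e+00]] [[371.64829954   0.         313.71743608]
 [  0.         371.64829954 238.65298278]
 [  0.           0.           1.        ]]
```

View pics/w1.png

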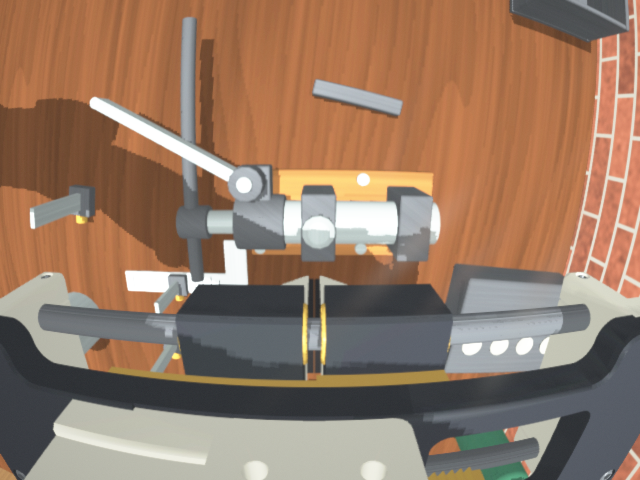

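The wrist view shows the pin head at (319,232), the lever pivot at (244,185), the bar from (189,20) to (196,278), the lever tip at (95,102) and the pointer foot at (178,283). I'll cast these pixels as rays onto their known heights.

```bash
cat >> h.py <<'E'
def wz(d,u,v,z):
    K=d['intrinsics'];x=(u-K[0][2]);y=(v-K[1][2]);r=np.hypot(x,y);th=r/K[0][0]
    c=np.array([np.sin(th)*x/max(r,1e-9),np.sin(th)*y/max(r,1e-9),np.cos(th)])
    M=np.array(d['mount']);T=R.from_rotvec(d['s']['ee_rot']).as_matrix()
    o=T@M[:3,3]+d['s']['position'];w=T@M[:3,:3]@c
    return o+w*(z-o[2])/w[2]
E
python3 - <<'E'
from h import *
import pickle
d=pickle.load(open('w1.pkl','rb'))
f=cv2.resize(d['frame'][180:320,110:350],None,fx=3.3,fy=3.3,interpolation=cv2.INTER_CUBIC);cv2.imwrite('pics/w1c.png',f[:,:,::-1])
q=lambda u,v,z:wz(d,u,v,z)
pin=q(318.7,232,.097);piv=q(244,184.5,.09)
print('pin',pin,'piv',piv,'dist',np.linalg.norm((pin-piv)[:2]),'exp',np.hypot(.06,.04))
a=q(189,20,.05);b=q(195.5,270,.05);print('bar',a,b,np.linalg.norm(a-b))
ey=(a-b)/np.linalg.norm(a-b);ex=np.array([ey[1],-ey[0],0])
print('yaw bar',np.degrees(np.arctan2(ex[1],ex[0])))
p1=q(210,222,.05);p2=q(440,221,.05);e=p2-p1;print('yaw tube',np.degrees(np.arctan2(e[1],e[0])))
O=pin-.06*ex;st=lambda p:((p-O)@ex,(p-O)@ey)
print('bar a',st(a),'b',st(b),'piv',st(piv),'tip',st(q(95,102,.087)),'collar',st(q(234,222,.076)),'foot',st(q(178,283,.01)))
E
```

```text
pin [ 0.64792194 -0.14444596  0.097     ] piv [ 0.58431513 -0.11323843  0.09      ] dist 0.07085009323561316 exp 0.07211102550927978
bar [0.50905301 0.03350144 0.05      ] [ 0.53264388 -0.20795259  0.05      ] 0.24260374464501624
yaw bar 5.580278764810417
yaw tube 6.336521733395846
bar a (np.float64(-0.06090715730312945), np.float64(0.1906077573345694)) b (np.float64(-0.060907157303129456), np.float64(-0.05199598731044689)) piv (np.float64(-0.000270738673617041), np.float64(0.037244781798684706)) tip (np.float64(-0.13837808085006548), np.float64(0.11573603957274041)) collar (np.float64(-0.012810691090490735), np.float64(0.0029484306148304896)) foot (np.float64(-0.09798437237365373), np.float64(-0.08371719396735315))
```

View pics/w1c.png

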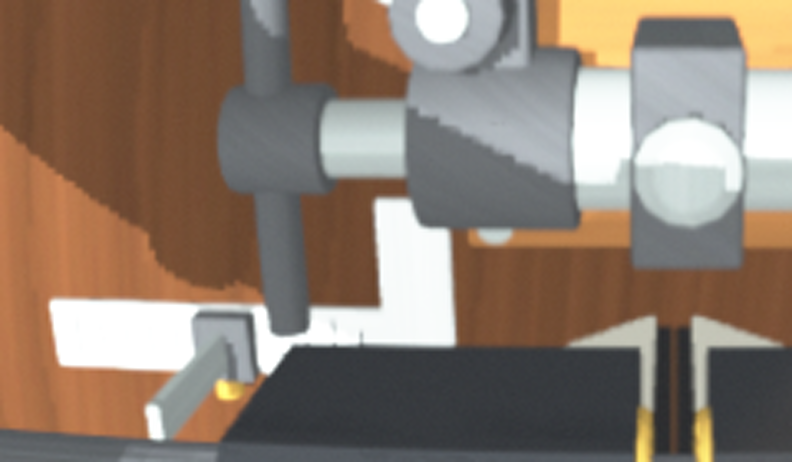

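```bash
python3 -m creep '[[-0.006,0.008,0.05,0,0,0],[0,0,0.05,0,0,0],[0,0,0.05,0,0,0],[0,0,0.05,0,0,0],[0,0,0.05,0,0,0],[0,0,0.04,0,0,0],[0,0,0.02,0,0,0],[0,0,0.005,0,0,0],[0,0,0.005,0,0,0],[0,0,0.005,0,0,0],[0,0,0.005,0,0,0],[0,0,0.005,0,0,0],[0,0,0,0,0,0]]'
python3 -m creep '[[0,0,0.005,0,0,0],[0,0,0.005,0,0,0],[0,0,0.005,0,0,0],[0,0,0,0,0,0],[0,0,0,0,0,0]]'
```

```text
clock: 5.4
position: [0.648, -0.1446, 0.0931]
ee_rot: [2.099, 2.336, 0.001]
force: [-0.5, 0.4, 0.5]
width: 0.006
gripper_force: 0.0
clock: 5.82
position: [0.6479, -0.1447, 0.0869]
ee_rot: [2.099, 2.336, 0.001]
force: [1.3, -0.1, 2.1]
width: 0.008
gripper_force: 0.9
```

```bash
python3 -m creep '[[0,0,0.005,0,0,0],[0,0,0.005,0,0,0],[0,0,0,0,0,0],[0,0,0,0,0,0]]'
python3 -m creep '[[0,0,0.005,0,0,0],[0,0,0.005,0,0,0],[0,0,0,0,0,0],[0,0,0,0,0,0]]'
```

```text
clock: 6.15
position: [0.6481, -0.1447, 0.0851]
ee_rot: [2.099, 2.336, 0.003]
force: [-6.9, 3.3, 22.8]
width: 0.0
gripper_force: 11.5
clock: 6.48
position: [0.6482, -0.1447, 0.0845]
ee_rot: [2.099, 2.336, 0.006]
force: [-17.3, 6.4, 54.8]
width: 0.005
gripper_force: 27.4
```

```bash
python3 -m creep '[[0,0,-0.02,0,0,0],[0,0,-0.05,0,0,0],[0,0,-0.05,0,0,0],[0,0,-0.05,0,0,0],[0,0,-0.05,0,0,0],[0,0,-0.05,0,0,0],[0,0,-0.03,0,0,0],[0.0422,-0.03,0,0,0,0],[0.0422,-0.03,0,0,0,0],[0.0422,-0.03,0,0,0,0],[0.0422,-0.03,0,0,0,0],[0.0422,-0.03,0,0,0,0],[0.0422,-0.03,0,0,0,0],[0.0422,-0.03,0,0,0,0],[0.0422,-0.03,0,0,0,0],[0.0422,-0.03,0,0,0,0],[0.0422,-0.03,0,0,0,0],[0,0,0,0,0,0],[0,0,0,0,0,0]]'
python3 -m creep '[[0,0,0,0,0,0],[0,0,0,0,0,0],[0,0,0,0,0,0],[0,0,0,0,0,0],[0,0,0,0,0,0],[0,0,0,0,0,0]]' 0 10
python3 - <<'E'
from h import *
import pickle
s=arm.observe();d=arm.get_image('wrist');d['s']=s;pickle.dump(d,open('w2.pkl','wb'));cv2.imwrite('pics/w2.png',d['frame'][:,:,::-1]);print(s['position'],s['joints'].round(2))
E
```

```text
clock: 8.07
position: [0.5096, 0.0114, 0.1985]
ee_rot: [-2.097, -2.339, 0.0]
force: [-0.2, -1.6, 0.2]
width: 0.006
gripper_force: 0.0
clock: 8.57
position: [0.5103, 0.0101, 0.1986]
ee_rot: [2.1, 2.336, -0.0]
force: [0.3, 0.2, -0.4]
width: 0.392
gripper_force: 0.0
[0.51032781 0.01011152 0.19864267] [-0.58  0.3   0.58  1.92 -0.19  0.98  0.2 ]
```

View pics/w2.png

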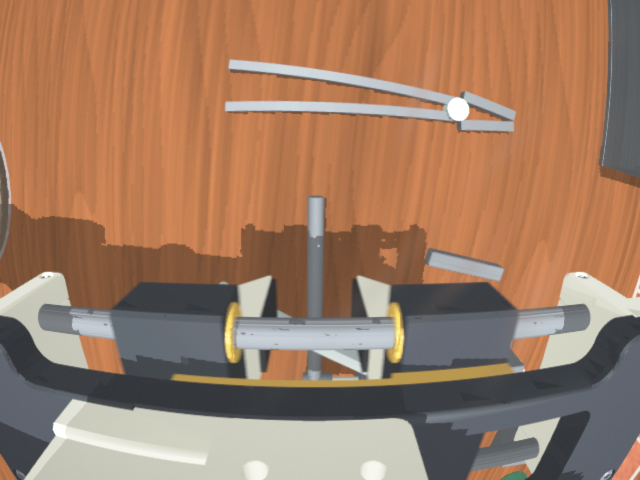

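The bar runs between the open fingers, with its free end at (316,197), so the alignment is good. Now I'll descend and close.

```bash
python3 - <<'E'
from h import *
import pickle
d=pickle.load(open('w2.pkl','rb'))
a=wz(d,316.3,197,.055);b=wz(d,315.5,275,.05);print(a,b)
T=R.from_rotvec(d['s']['ee_rot']).as_matrix();print((T.T@(a-d['s']['position'])),(T.T@(b-d['s']['position'])))
E
python3 -m creep '[[0,0,0.05,0,0,0],[0,0,0.05,0,0,0],[0,0,0.05,0,0,0],[0,0,0.05,0,0,0],[0,0,0.05,0,0,0],[0,0,0.05,0,0,0],[0,0,0.05,0,0,0],[0,0,0.03,0,0,0],[0,0,0.02,0,0,0],[0,0,0,0,0,0],[0,0,0,0,0,0]]' 0
python3 -m creep '[[0,0,0,0,0,0],[0,0,0,0,0,0],[0,0,0,0,0,0],[0,0,0,0,0,0],[0,0,0,0,0,0],[0,0,0,0,0,0]]' 1 20
```

```text
[0.50983476 0.03476285 0.055     ] [ 0.51678234 -0.03515364  0.05      ]
[0.02458968 0.00213834 0.14363817] [-0.04566839  0.00162488  0.14865058]
clock: 9.53
position: [0.5103, 0.0103, 0.0388]
ee_rot: [-2.1, -2.337, 0.0]
force: [0.2, -0.2, 0.3]
width: 0.5
gripper_force: 0.0
clock: 10.03
position: [0.5108, 0.0106, 0.0391]
ee_rot: [2.099, 2.337, 0.002]
force: [1.1, 0.9, 1.3]
width: 0.144
gripper_force: 20.0
```

```bash
python3 -m creep '[[0,-0.009,0,0,0,0],[0,-0.009,0,0,0,0],[0,-0.009,0,0,0,0],[0,-0.009,0,0,0,0],[0,-0.009,0,0,0,0],[0,-0.009,0,0,0,0],[0,-0.009,0,0,0,0],[0,-0.009,0,0,0,0],[0,-0.009,0,0,0,0],[0,-0.009,0,0,0,0],[0,0,0,0,0,0],[0,0,0,0,0,0],[0,0,0,0,0,0]]'
python3 - <<'E'
from h import *
import pickle
im=[]
for n,(x,y) in (('top',(375,220)),('side',(330,300))):
    d=cam(n);pickle.dump(d,open(n+'2.pkl','wb'))
    im.append(cv2.resize(d['frame'][y:y+100,x:x+80],(400,500),interpolation=cv2.INTER_CUBIC))
cv2.imwrite('pics/p2.png',np.hstack(im)[:,:,::-1])
E
```

```text
clock: 11.12
position: [0.4743, 0.0069, 0.039]
ee_rot: [-2.099, -2.337, -0.001]
force: [3.0, 3.8, 6.7]
width: 0.145
gripper_force: 20.0
```

View pics/p2.png

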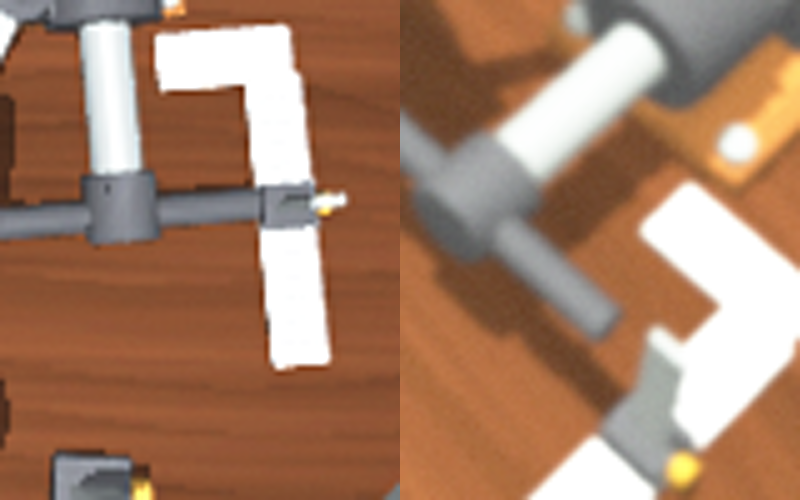

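The crops show the bar end, at about (207,207) in the left panel, nearly in line with the blade, whose tip is at (335,200). I'll put a number on it.

Run:
```python
from m import *
import pickle
t=pickle.load(open('top2.pkl','rb'));s=pickle.load(open('side2.pkl','rb'))
f=t['frame'].astype(int)
print('top gray');print(f[255:265,434:447].mean(2).astype(int));print((f.max(2)-f.min(2))[255:265,434:447])
g=s['frame'].astype(int);print('side');print(g[362:380,376:390].mean(2).astype(int));print((g.max(2)-g.min(2))[362:380,376:390])
k,n,sd,u0=fitbar(t,vmin=255,vmax=270,cols=range(408,426));print(k,n,sd)
k2=fitbar(t,vmin=255,vmax=275,cols=list(range(375,392))+list(range(408,426)));print(k2)
for u in(380,390,410,418,424):print(u,onz(t,u,np.polyval(k2[0],u),.05))
```

```text
top gray
[[255 255 255 175  92  87  90  90  89  91  89  87  88]
 [240 198 166 198 111  88  90  91  90  89  89  91  90]
 [134 134 137 146  91  79  89  88  88  88  91  92  93]
 [128 127 124 143  92 111 152 131 124 155  98  90  91]
 [ 86  90  86 154 207 234 248 234 229 253 133  89  92]
 [124 132 129 213 253 253 254 253 252 253 133  87  90]
 [134 132 130 195 196 224 232 186 136 124  90  86  87]
 [141 139 140 136 147 177 179  96  82  86  88  91  91]
 [141 142 140 137 123  85  78  82  88  88  89  91  90]
 [138 137 132 134 158  98  86  88  88  88  89  89  88]]
[[  0   0   0  34  83  88  87  86  87  86  87  86  85]
 [  5  12  16   3  68  92  89  89  89  89  87  88  89]
 [ 12  12  12  19  71  91  97  97  95  94  92  92  91]
 [ 13  10   9  16  42  49  80  68  64  43  81  92  90]
 [  7   6   6  12  13  13  15   7   8   6  55  94  92]
 [  8   8   7  12   5   4   2   6   8   5  50  94  91]
 [  7   8   8  14   3  49  63  52  46  65  85  88  85]
 [  9  10  12  15  76 162 165 107  91  92  92  90  90]
 [ 11  10  11  16  20  76  85  85  86  87  87  90  90]
 [ 12  11  12  16   6  72  89  87  87  87  87
[... 1806 characters left out ...]
 5   9   7   6   8   7   4   2   0   0]
 [ 93  56  22   8   8   6   8   6   7   6   5   1   0   0]
 [ 81  45  18   6   7   6   6   8   8   6   5   0   0   0]
 [ 61  31   8   7   6   6   6   8   7   7   2   0   0   0]
 [ 32  15   6   6   6   7   7   7   7   6   1   0   0   0]
 [ 12   7   7   6   7   9   9   6   6   5   0   0   0   0]]
[-4.45820433e-02  2.78929532e+02] 18 0.292005102843057
(array([-8.43050068e-02,  2.95497692e+02]), 33, np.float64(0.31994579382256216), np.float64(375.0))
380 [ 0.48728897 -0.12350646  0.05      ]
390 [ 0.48953496 -0.14502123  0.05      ]
410 [ 0.49403131 -0.18809274  0.05      ]
418 [ 0.49583149 -0.20533703  0.05      ]
424 [ 0.49718224 -0.21827613  0.05      ]
```

```bash
cat > g.py <<'E'
from m import *
def gap(t,s,tu,tv,su,sv,k2):
    a=onz(t,380,np.polyval(k2,380),.05);b=onz(t,424,np.polyval(k2,424),.05)
    c=R.from_rotvec(arm.observe()['ee_rot']).as_matrix();ex=c[:,1];ey=c[:,0];ex[2]=0
    p=onz(t,tu,tv,.074);print('top blade',p,'gap bar-blade along x (mm)',1e3*((a+b)/2-p)@ex, 'slope yaw',np.degrees(np.arctan2(*(b-a)[:2])))
    q=onz(s,su,sv,.074)
    g=s['frame'].astype(int);m=((g.max(2)-g.min(2)<35)&(g.mean(2)<190))
    C=[]
    for u in range(354,367):
        v0=int(346+(u-350)*1.0)
        v=[w for w in range(v0-10,v0+12) if m[w,u]]
        if v:C.append((u,np.mean(v),len(v)))
    C=np.array(C);print(C.round(1).tolist())
    x=[1e3*(onz(s,u,v,.05)-q)@ex for u,v,_ in C];print('side blade',q,'gaps',np.round(x,1))
E
python3 - <<'E'
from g import *
import pickle
t=pickle.load(open('top2.pkl','rb'));s=pickle.load(open('side2.pkl','rb'))
gap(t,s,440.8,259.75,382.9,368.8,[-8.43e-2,295.4977])
E
```

```text
top blade [ 0.49697799 -0.24774536  0.074     ] gap bar-blade along x (mm) 3.5047865882541798 slope yaw 174.0406091339047
[[354.0, 348.0, 17.0], [355.0, 348.5, 16.0], [356.0, 349.9, 15.0], [357.0, 352.0, 13.0], [358.0, 353.0, 13.0], [359.0, 353.5, 12.0], [360.0, 354.5, 12.0], [361.0, 355.5, 12.0], [362.0, 356.5, 12.0], [363.0, 357.5, 12.0], [364.0, 358.5, 12.0], [365.0, 359.0, 11.0], [366.0, 360.0, 11.0]]
side blade [ 0.49752475 -0.24718904  0.074     ] gaps [4.7 5.2 4.6 3.  2.8 3.3 3.2 3.  2.9 2.7 2.6 3.1 2.9]
```

Run:
```python
from g import *
import pickle
d=pickle.load(open('w1.pkl','rb'));t=pickle.load(open('top2.pkl','rb'))
ex=np.array([.9944,.106,0]);ex/=np.linalg.norm(ex);X=lambda p:round(1e3*p@ex,1)
f=d['frame'].astype(int)
print('bladetop',[ (X(wz(d,u,v,.074)),wz(d,u,v,.074).round(4)) for u,v in((157,307),(155.2,304),(159,311))])
print('foot',[X(wz(d,u,283,.014)) for u in(169.5,178.2,187)])
print('bar',[X(wz(d,u,v,.05)) for u,v in((189,20),(190,100),(194,245),(196.5,270))])
print('TCP now',X(arm.observe()['position']))
print('top foot: rows',f.shape, [ (v,[int(x) for x in t['frame'][v,426:438].mean(1)]) for v in range(254,270)])
```

```text
bladetop [(np.float64(470.1), array([ 0.4987, -0.2428,  0.074 ])), (np.float64(468.7), array([ 0.4969, -0.2397,  0.074 ])), (np.float64(471.6), array([ 0.5006, -0.2469,  0.074 ]))]
foot [np.float64(461.3), np.float64(472.2), np.float64(482.9)]
bar [np.float64(509.7), np.float64(512.0), np.float64(508.7), np.float64(508.7)]
TCP now 472.4
top foot: rows (480, 640, 3) [(254, [255, 255, 255, 255, 255, 255, 255, 255, 255, 255, 255, 130]), (255, [255, 255, 255, 255, 255, 255, 255, 255, 255, 255, 255, 175]), (256, [255, 255, 255, 254, 255, 226, 223, 233, 240, 198, 166, 198]), (257, [157, 111, 137, 143, 141, 135, 133, 134, 134, 134, 137, 146]), (258, [104, 84, 137, 142, 142, 144, 130, 128, 128, 127, 124, 143]), (259, [126, 98, 140, 144, 143, 135, 90, 86, 86, 90, 86, 154]), (260, [134, 97, 140, 143, 140, 113, 112, 122, 124, 132, 129, 213]), (261, [137, 91, 147, 147, 134, 133, 133, 135, 134, 132, 130, 195]), (262, [132, 83, 146, 149, 140, 140, 139, 142, 141, 139, 140, 136]), (263, [114, 68, 146, 148, 145, 142, 144, 143, 141, 142, 140, 137]), (264, [105, 89, 150, 146, 142, 139, 139, 137, 138, 137, 132, 134]), (265, [116, 158, 158, 157, 153, 151, 172, 173, 181, 177, 245, 228]), (266, [99, 241, 253, 254, 253, 252, 255, 255, 255, 255, 255, 255]), (267, [93, 255, 255, 255, 255, 255, 255, 255, 255, 255, 255, 255]), (268, [79, 254, 255, 255, 255, 255, 255, 255, 255, 255, 255, 255]), (269, [81, 254, 255, 255, 255, 255, 255, 255, 255, 255, 255, 255])]
```

Run:
```python
from g import *
import pickle
t=pickle.load(open('top2.pkl','rb'));s=pickle.load(open('side2.pkl','rb'))
ex=np.array([.9944,.106,0]);ex/=np.linalg.norm(ex);X=lambda p:round(1e3*p@ex,1)
print('top: foot edges',[(X(onz(t,431.5,v,.014))) for v in(256.2,260.9,265.5)],'blade',X(onz(t,440.8,259.75,.074)),'blade base row dark 259.1',X(onz(t,434,259.2,.014)))
k=[-8.43e-2,295.4977];print('bar',[X(onz(t,u,np.polyval(k,u),.05)) for u in(380,424)])
f=t['frame'].astype(int)
for u in(383,412,420): print(u,f[254:272,u].mean(1).astype(int),(f.max(2)-f.min(2))[254:272,u])
```

```text
top: foot edges [np.float64(478.1), np.float64(467.7), np.float64(457.5)] blade 467.9 blade base row dark 259.1 471.0
bar [np.float64(471.4), np.float64(471.2)]
383 [ 91  84  77  82  86  81  62  86 117 131 142 131 106  83  89  94  92  89] [92 82 77 80 83 81 34 11 11 10 13 13  7 36 94 94 90 86]
412 [ 91  93  92  75  58  99 122 130 135 131 102  77  94  95  92  95  96  95] [92 92 90 75 16 11 10 12 10 12  3 59 96 96 92 95 93 92]
420 [ 91  93  84  55  81 115 130 139 134 116  92  92  94  95  93  94  95  98] [89 94 87 37  3 12 11 12 12  8 37 98 93 94 91 91 95 93]
```

```bash
python3 -m creep '[[0,-0.0035,0,0,0,0],[0,-0.003,0,0,0,0],[0,0,0,0,0,0],[0,0,0,0,0,0],[0,0,0,0,0,0],[0,0,0,0,0,0]]'
python3 - <<'E'
from g import *
t=cam('top');s=cam('side')
f=t['frame'].astype(int);sat=f.max(2)-f.min(2)
P=[]
for u in list(range(376,390))+list(range(408,422)):
    w=np.clip((75-sat[252:275,u])/60.,0,1);w[f[252:275,u].mean(1)>200]=0;v=np.arange(252,275)
    P.append((u,(w*v).sum()/w.sum(),w.sum()))
P=np.array(P);k=np.polyfit(P[:,0],P[:,1],1);print(P[:,2].round(1))
gap(t,s,440.8,259.75,382.9,368.8,k)
o1,r1=ray(t,379.3,217);o2,r2=ray(s,250+320/2.7,230+127/2.7)
x=np.linalg.lstsq(np.c_[r1,-r2],o2-o1,rcond=None)[0];print('boss',o1+r1*x[0],o2+r2*x[1])
E
```

```text
clock: 11.72
position: [0.4719, 0.0067, 0.039]
ee_rot: [-2.099, -2.337, -0.001]
force: [2.7, 3.6, 6.7]
width: 0.147
gripper_force: 20.0
[12.1  9.7  7.6  7.6  7.6  7.6  7.6  7.3  7.2  7.1  7.1  7.1  7.2  7.
  7.3  7.3  7.4  7.1  7.1  7.   7.   7.   7.5  7.6  7.6  7.6  7.6  7.3]
top blade [ 0.49697799 -0.24774536  0.074     ] gap bar-blade along x (mm) 0.8911025478720722 slope yaw 175.36693820526344
[[354.0, 348.5, 18.0], [355.0, 350.1, 16.0], [356.0, 352.2, 14.0], [357.0, 354.0, 13.0], [358.0, 354.5, 12.0], [359.0, 355.5, 12.0], [360.0, 356.5, 12.0], [361.0, 357.5, 12.0], [362.0, 359.0, 11.0], [363.0, 359.5, 12.0], [364.0, 360.5, 12.0], [365.0, 361.5, 12.0], [366.0, 362.0, 11.0]]
side blade [ 0.49752475 -0.24718904  0.074     ] gaps [ 4.   3.1  1.5  0.4  0.9  0.7  0.6  0.5 -0.3  0.2  0.  -0.1  0.4]
boss [ 0.58249947 -0.11534243  0.09086039] [ 0.58488998 -0.11697883  0.09141324]
```

```bash
python3 -m creep '[[0,-0.0035,0,0,0,0],[0,-0.0035,-0.005,0,0,0],[0,0,0,0,0,0],[0,0,0,0,0,0]]' 0.6
python3 -m creep '[[-0.015,0,0,0,0,0],[-0.022,0,0,0,0,0],[-0.022,0,0,0,0,0],[-0.022,0,0,0,0,0],[-0.022,0,0,0,0,0],[-0.022,0,0,0,0,0],[-0.022,0,0,0,0,0],[-0.022,0,0,0,0,0],[-0.022,0,0,0,0,0],[-0.022,0,0,0,0,0],[-0.022,0,0,0,0,0],[-0.015,0,0,0,0,0],[-0.01,0,0,0,0,0],[0,0,0,0,0,0],[0,0,0,0,0,0]]'
```

```text
clock: 12.15
position: [0.4685, 0.0058, 0.0406]
ee_rot: [-2.1, -2.336, 0.001]
force: [3.2, 1.3, -0.6]
width: 0.203
gripper_force: 1.5
clock: 13.4
position: [0.4805, -0.0985, 0.0408]
ee_rot: [2.1, 2.335, -0.0]
force: [4.2, -1.5, 0.1]
width: 0.199
gripper_force: 1.5
```

```bash
python3 -m creep '[[-0.005,0,0,0,0,0],[-0.005,0,0,0,0,0],[-0.005,0,0,0,0,0],[-0.005,0,0,0,0,0],[0,0,0,0,0,0],[0,0,0,0,0,0]]'
python3 -m creep '[[-0.0025,0,0,0,0,0],[-0.0025,0,0,0,0,0],[0,0,0,0,0,0],[0,0,0,0,0,0]]'
python3 -m creep '[[-0.0025,0,0,0,0,0],[0,0,0,0,0,0],[0,0,0,0,0,0]]'
```

```text
clock: 13.9
position: [0.4812, -0.1048, 0.0407]
ee_rot: [-2.098, -2.338, -0.001]
force: [3.7, 3.6, -0.1]
width: 0.202
gripper_force: 2.1
clock: 14.23
position: [0.4813, -0.1068, 0.0407]
ee_rot: [-2.099, -2.338, -0.0]
force: [4.1, 4.2, -0.4]
width: 0.199
gripper_force: 2.3
clock: 14.48
position: [0.4814, -0.1079, 0.0407]
ee_rot: [-2.099, -2.337, -0.0]
force: [3.2, 3.8, 0.3]
width: 0.202
gripper_force: 2.2
```

```bash
python3 -m creep '[[-0.0025,0,0,0,0,0],[-0.0025,0,0,0,0,0],[0,0,0,0,0,0],[0,0,0,0,0,0]]'
python3 -m creep '[[-0.0025,0,0,0,0,0],[0,0,0,0,0,0],[0,0,0,0,0,0]]'
python3 -m creep '[[-0.0025,0,0,0,0,0],[0,0,0,0,0,0],[0,0,0,0,0,0]]'
```

```text
clock: 14.82
position: [0.4814, -0.1088, 0.0407]
ee_rot: [-2.097, -2.337, -0.001]
force: [2.4, 7.4, 1.4]
width: 0.201
gripper_force: 5.0
clock: 15.07
position: [0.4814, -0.1088, 0.0407]
ee_rot: [-2.096, -2.337, -0.002]
force: [2.2, 11.4, 2.8]
width: 0.201
gripper_force: 6.8
clock: 15.32
position: [0.4814, -0.1089, 0.0406]
ee_rot: [-2.094, -2.337, -0.003]
force: [2.5, 14.0, 5.2]
width: 0.197
gripper_force: 8.6
```

```bash
python3 -m creep '[[0,0.003,0,0,0,0],[0,0.003,0,0,0,0],[0,0,0,0,0,0],[0,0,0,0,0,0],[0,0,0,0,0,0],[0,0,0,0,0,0]]' 1 20
cat > chk.py <<'E'
from g import *
t=cam('top');s=cam('side')
f=t['frame'].astype(int);sat=f.max(2)-f.min(2)
P=[]
for u in list(range(409,422)):
    w=np.clip((75-sat[252:275,u])/60.,0,1);w[f[252:275,u].mean(1)>200]=0;v=np.arange(252,275)
    P.append((u,(w*v).sum()/w.sum(),w.sum()))
P=np.array(P);ex=np.array([.9944,.1057,0]);X=lambda p:1e3*p@ex
print('w',P[:,2].round(1),'top gap',round(np.mean([X(onz(t,u,v,.05)) for u,v,_ in P])-X(onz(t,440.8,259.75,.074)),2))
gap(t,s,440.8,259.75,382.9,368.8,np.polyfit(P[:,0],P[:,1],1))
import sys
if len(sys.argv)>1:
    a=cv2.resize(t['frame'][170:310,340:460],(480,560),interpolation=cv2.INTER_CUBIC)
    b=cv2.resize(s['frame'][250:410,310:400],(315,560),interpolation=cv2.INTER_CUBIC)
    cv2.imwrite(sys.argv[1],np.hstack([a,b])[:,:,::-1])
E
python3 chk.py pics/c1.png
```

```text
clock: 15.82
position: [0.481, -0.1089, 0.0402]
ee_rot: [-2.093, -2.333, 0.001]
force: [-4.8, 13.9, 8.7]
width: 0.147
gripper_force: 22.4
w [18.4 18.1 18.  18.1 18.3 18.5 18.5 18.8 18.8 18.7 18.4 18.3 18.1] top gap -1.93
top blade [ 0.49697799 -0.24774536  0.074     ] gap bar-blade along x (mm) 0.6023686790015663 slope yaw 178.74439031367513
[[354.0, 350.1, 17.0], [355.0, 351.8, 16.0], [356.0, 355.0, 13.0], [357.0, 356.0, 13.0], [358.0, 357.0, 13.0], [359.0, 358.0, 13.0], [360.0, 359.0, 13.0], [361.0, 360.0, 13.0], [362.0, 361.0, 13.0], [363.0, 361.0, 13.0], [364.0, 362.0, 13.0], [365.0, 363.0, 13.0], [366.0, 364.0, 13.0]]
side blade [ 0.49752475 -0.24718904  0.074     ] gaps [ 2.   1.1 -2.  -2.1 -2.2 -2.4 -2.5 -2.7 -2.8 -1.7 -1.8 -2.  -2.1]
```

View pics/c1.png

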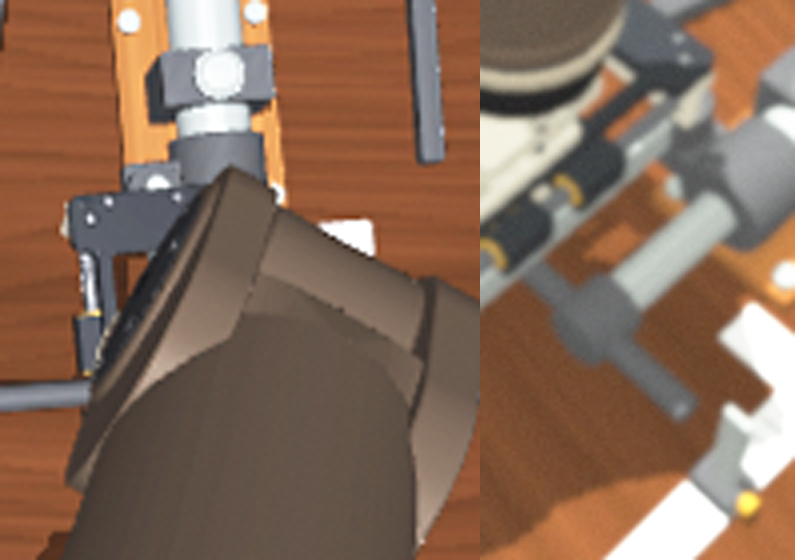

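The side panel shows the bar end, at about (680,405), now past the blade by around 2 mm. Friction against the lever blocked the return move, so I'll ease the sideways push and let the bar settle.

```bash
python3 -m creep '[[0.003,0,0,0,0,0],[0.003,0,0,0,0,0],[0,0,0,0,0,0],[0,0,0,0,0,0],[0,0,0,0,0,0],[0,0,0,0,0,0]]'; python3 chk.py | tail -1
```

```text
clock: 16.42
position: [0.4821, -0.1088, 0.0402]
ee_rot: [-2.097, -2.335, 0.002]
force: [-3.0, 5.5, 1.1]
width: 0.141
gripper_force: 21.0
side blade [ 0.49752475 -0.24718904  0.074     ] gaps [ 2.9  1.7  0.3 -0.9 -1.  -1.2 -1.3 -1.5 -1.6 -1.7 -1.9 -2.  -0.9]
```

```bash
python3 -m creep '[[0.003,0,0,0,0,0],[0,0.002,0,0,0,0],[0,0,0,0,0,0],[0,0,0,0,0,0],[0,0,0,0,0,0],[0,0,0,0,0,0]]'; python3 chk.py | tail -1
```

```text
clock: 17.02
position: [0.4841, -0.1085, 0.0403]
ee_rot: [-2.099, -2.336, 0.001]
force: [-0.4, 0.4, -10.9]
width: 0.147
gripper_force: 20.5
side blade [ 0.49752475 -0.24718904  0.074     ] gaps [4.  3.1 1.5 0.4 0.9 0.7 0.6 1.1 0.9 0.8 0.6 0.5 0.4]
```

```bash
python3 -m creep '[[0,-0.002,0,0,0,0],[0,0,0,0,0,0],[0,0,0,0,0,0],[0,0,0,0,0,0],[0,0,0,0,0,0],[0,0,0,0,0,0]]'; python3 chk.py | tail -1
python3 - <<'E'
from h import *
import pickle
s=arm.observe();d=arm.get_image('wrist');d['s']=s;cv2.imwrite('pics/w3.png',d['frame'][:,:,::-1])
E
```

```text
clock: 17.62
position: [0.484, -0.1085, 0.0405]
ee_rot: [2.099, 2.337, -0.0]
force: [5.4, 0.6, -23.1]
width: 0.143
gripper_force: 22.0
side blade [ 0.49752475 -0.24718904  0.074     ] gaps [4.  3.1 1.5 0.4 0.9 0.7 0.6 1.1 0.9 0.8 0.7 0.5 0.4]
```

View pics/w3.png

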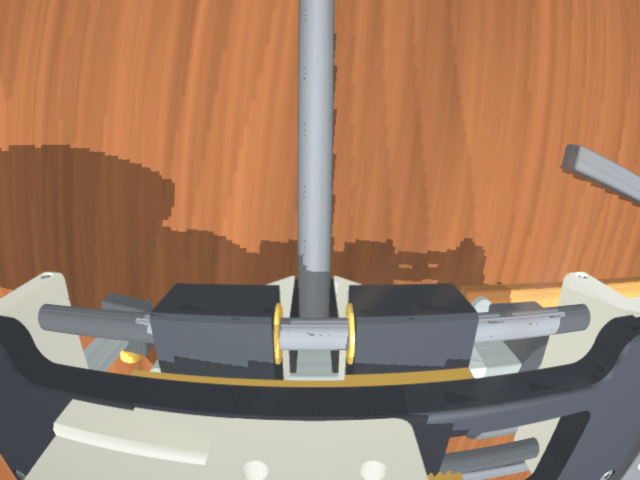

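The wrist view shows the bar clamped between the pads at (315,330), with the lever blade out of the way behind them. The vertical preload on the bar is growing, so I'll lower the commanded height slightly to relieve it and recheck.

```bash
python3 -m creep '[[0,0,0.001,0,0,0],[0,0,0,0,0,0],[0,0,0,0,0,0],[0,0,0,0,0,0],[0,0,0,0,0,0],[0,0,0,0,0,0]]'; python3 chk.py | tail -1
python3 -m creep '[[0,0,0,0,0,0],[0,0,0,0,0,0],[0,0,0,0,0,0],[0,0,0,0,0,0],[0,0,0,0,0,0],[0,0,0,0,0,0]]'; python3 chk.py | tail -1
```

```text
clock: 18.27
position: [0.4841, -0.1085, 0.0404]
ee_rot: [2.099, 2.337, 0.0]
force: [6.0, -0.9, -16.8]
width: 0.144
gripper_force: 21.9
side blade [ 0.49752475 -0.24718904  0.074     ] gaps [4.  3.1 1.5 0.4 0.9 0.7 0.6 1.1 0.9 0.8 0.7 0.5 0.4]
clock: 18.87
position: [0.4841, -0.1085, 0.0404]
ee_rot: [2.099, 2.337, 0.001]
force: [4.8, -1.1, -17.5]
width: 0.145
gripper_force: 21.9
side blade [ 0.49752475 -0.24718904  0.074     ] gaps [4.  3.1 1.5 0.4 0.9 0.7 1.2 1.1 0.9 0.8 0.7 0.5 0.4]
```

```bash
python3 -m creep '[[0,-0.001,0.002,0,0,0],[0,0,0,0,0,0],[0,0,0,0,0,0],[0,0,0,0,0,0],[0,0,0,0,0,0],[0,0,0,0,0,0]]'; python3 chk.py | tail -1
```

```text
clock: 19.47
position: [0.4841, -0.1085, 0.0402]
ee_rot: [2.099, 2.336, 0.002]
force: [2.2, 0.4, 7.1]
width: 0.144
gripper_force: 21.5
side blade [ 0.49752475 -0.24718904  0.074     ] gaps [4.  3.1 1.5 1.  0.9 0.7 1.2 1.1 0.9 0.8 0.7 0.5 0.4]
```

```bash
python3 -m creep '[[0,-0.0025,0,0,0,0],[0,0,0,0,0,0],[0,0,0,0,0,0],[0,0,0,0,0,0],[0,0,0,0,0,0],[0,0,0,0,0,0]]'; python3 chk.py | tail -1
```

```text
clock: 20.07
position: [0.4839, -0.1086, 0.0402]
ee_rot: [2.098, 2.336, 0.003]
force: [6.1, 1.6, 2.7]
width: 0.147
gripper_force: 23.1
side blade [ 0.49752475 -0.24718904  0.074     ] gaps [4.1 3.1 1.6 0.4 0.3 0.1 0.6 0.5 1.  0.8 0.7 0.5 0.4]
```

```bash
python3 -m creep '[[0,-0.002,0,0,0,0],[0,0,0,0,0,0],[0,0,0,0,0,0],[0,0,0,0,0,0],[0,0,0,0,0,0],[0,0,0,0,0,0]]'; python3 chk.py | tail -1
```

```text
clock: 20.67
position: [0.4834, -0.1086, 0.0402]
ee_rot: [2.097, 2.336, 0.003]
force: [6.4, 0.9, 2.4]
width: 0.144
gripper_force: 23.3
side blade [ 0.49752475 -0.24718904  0.074     ] gaps [ 4.1  2.8  1.   0.4  0.3  0.1 -0.  -0.2 -0.3 -0.5 -0.6  0.5  0.4]
```

```bash
python3 -m creep '[[0,0,0,0,0,0],[0,0,0,0,0,0],[0,0,0,0,0,0],[0,0,0,0,0,0],[0,0,0,0,0,0],[0,0,0,0,0,0],[0,0,0,0,0,0],[0,0,0,0,0,0]]'; python3 chk.py | tail -1
```

```text
clock: 21.43
position: [0.4834, -0.1086, 0.0402]
ee_rot: [2.097, 2.336, 0.003]
force: [6.9, 1.2, 2.6]
width: 0.145
gripper_force: 23.3
side blade [ 0.49752475 -0.24718904  0.074     ] gaps [ 4.1  2.8  1.   0.4  0.3  0.1 -0.  -0.2 -0.3 -0.5 -0.6  0.5  0.4]
```

```bash
python3 -c "
from cell import arm
print(arm.sign_off())"
```

```text
the job is handed in; nothing more can be done
None
```

The job is handed in at about 21 s: the pin is pressed to its stop, the lever is swung to its stop, and the hand still holds the crossbar within about 1 mm of the pointer by the side camera; while regripping, the bar drifted about 2 mm past the pointer and was brought back.

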